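# Dip the oil of the clicking press's power pack

## Robot

A 6-joint arm with a two-finger parallel gripper is mounted at the origin on the work surface. World frame = base frame: x ahead of the robot, y to its left, z up, the work surface at z = 0. Lengths are in m, angles in rad, forces in N, time in s.
With the tool pointing down it reaches from about 0.225 to 0.875 m from the base axis. Payload 3.4 kg.
Tool frame: the origin (TCP) lies at the very end of the fingers, on their centre line; the grasp point (between the pads) lies behind it (manip.grasp_offset is the z of the grasp point in the tool frame, in m); z points along the fingers, y is the line along which they close (so a half turn about z gives the same grasp; the last joint's range is limited). The gripper opens to 85 mm and grips with 20 to 120 N. Pads are 22 mm wide; open, the fingers measure 114 mm over their backs; the gripper's body (76 mm by 85 mm) begins 54 mm behind the grasp point. The pads swing forward as they close: fully open they stand 13 mm farther back than shut.
Start: joints at [-1.394, 0.276, 1.505, -0, 1.361, -0.121], TCP at [0.169, -0.55, 0.231] pointing down, gripper open.
Joint ranges: [-2.89, 2.89], [-0.75, 2.08], [0.22, 2.7], [-1.18, 4.32], [0.11, 2.71], [-2.7, 2.7]. Speed limits (rad/s): [2.57, 2.57, 3.14, 3.14, 3.14, 3.14].

## Interface

Orientations are given as a unit quaternion [w, x, y, z].
In Python, from rig import manip gives the robot as it stands.
- The arm moves only by the shell command python3 -m pendant 'ROWS' [FORCE]. ROWS is JSON, a list of rows, each an object of numbers: "dx", "dy", "dz": the shift along the tool's x, y, z in m; "rx", "ry", "rz": the turn, a rotation vector about the tool's x, y, z in degrees; "hand": the finger opening in m, from 0 to 0.0854. In form: [{"dx": .., "dy": .., "dz": .., "rx": .., "ry": .., "rz": .., "hand": ..}, ...]. A call has 1 to 12 rows; each row shifts and turns the commanded pose from where the row before left it, along the tool's axes as they then stand; what a row does not reach is not made up. A row lasts 1/12 s, in which the tool goes at most 41.7 mm and 7.16 degrees, less where a joint would pass 70% of its speed; a pose out of reach is approached as far as the arm can. A call is refused whole if a number of a shift passes 0.0417 or a number of a turn 7.16, either way. A call with a gripper value outside its range is refused whole. The fingers move at their own pace and stop on an object; FORCE is the grip in N (left out, the last holds). Time passes only in rows, so rows that do not move let the fingers close. It gives the time, the measured TCP pose, the force, the opening and the grip force at its end, in the units of the state.
- manip.get_state(): the state, without advancing time (a new reading comes with each control period).
- manip.get_image(name): name is "scene" or "top" or "wrist"; returns a dict with "frame" (384x512x3 uint8, red, green, blue), "fx", "fy", "cx", "cy" (pixels), "position" and "attitude" of the camera in the world; the wrist camera has in their place "mount" (4x4, takes a point from camera to tool coordinates, whose origin is the TCP and whose axes are the flange's). Camera axes: x right, y up, looking along -z (the intrinsics and any distortion apply to the point x, -y, -z); pixel columns grow to the right and rows downward; lengths in m; the calibration is good to about 2 mm. A picture is of the moment at which its call begins: read the wrist's pose just before it. There is no depth.
- manip.sign_off(): hands the job in; it is judged then, once.
The state is a dict: "clock": time; "qpos": joint angles; "qd": joint speeds; "effort": joint torques, N m; "position": TCP position; "ee_rot": TCP orientation; "contact_force": force on the tool from outside, world axes, zero at the start; "moment": the same for the moment, N m; "width": finger opening in m; "gripper_force": force on a finger pad.
Only numpy, scipy, OpenCV 4.12 (cv2) and the standard library are available. Lean on these libraries where they do the work, as an engineer would, in place of code of your own. Each camera call takes 0.05 s, during which the arm holds its last target. There are 200 camera calls.

## Task

Check the oil of the leather press's power pack: take the wiped dipstick from the drip tray by its yellow handle, push it down the brass guide tube, without forcing it, until its collar stops on the mouth, then draw it right out. Finish holding it still in the gripper by its handle, level and with the marked face up, its tip over the drip tray and a hand's breadth above it, so that the marks can be read; do not put it down, and leave the spools, the jar and the burnisher alone.

Things in the scene. Friction and masses are not known exactly. Their poses are not given: they have to be found in the camera images.
- dipstick: Loose dipstick, 80 to 130 g, 182 mm long. Origin: on the rod's axis, at the collar's stop face. Own x points to the tip, own z out of the marked face. Round steel rod, diameter 8 mm, from x = 0 to 80 mm, then the blade. Brass collar, diameter 26 mm, x = -8 to 0. Starts level in the drip tray, marked face up, axis 42 mm above the bench. Mass centre at about x = 13 mm
- dipstick_tip (a point): Tip of the dipstick, own x = 110 mm. It ends in a flat blade from x = 78 mm, 9 mm wide (y), 4 mm thick (z), slightly narrower over the last 4 mm, with two red lines and hatching on its +z face only. Same axes as the dipstick
- dipstick_grip (a point): Middle of the flat yellow handle: own x = -41 mm; handle 62 mm long, 12 mm wide (y), 22 mm high (z), free ahead of the rear rest. Pinched across the 12 mm by a gripper leaning 45 degrees (fingers pointing down and towards the tip), the dipstick can be turned tip down and level again with the gripper never leaning more than 45 degrees. Same axes as the dipstick
- power_pack: Fixed hydraulic power pack; origin under its centre on the bench, z up. Green tank with dark lid, 196 mm (x) by 296 mm (y), lid's top 110 mm high. On it (own x, y, height above bench, mm): guide tube (-30, 98, 140); black motor, diameter 106 (12, -78, 260), grey box on its -x side; manifold and coil (52, -5 to 77, 146); dial gauge (60, 10, 200); filler cap, diameter 42 (-55, 30, 143)
- tube_mouth (a point): Centre of the mouth of the upright brass guide tube, 140 mm above the bench, 30 mm above the lid; outer diameter 21 mm, flared to 25 mm at the mouth; bore 13 mm or more, open to 124 mm below the mouth, rigid. z up, axes as the power pack
- drip_tray: Fixed shallow steel tray, 230 mm (own x) by 110 mm (y), walls 15 mm high; origin under its centre on the bench, z up. The dipstick lies along its x, tip to +x, in two upright notched rests 4 mm thick, 34 mm wide: at x = -82 mm under the handle's rear end (37 mm high, notch 15 mm wide, 6 mm deep) and at x = 50 mm under the rod (44 mm high, notch 10 mm wide, 6 mm deep)
- spool_pink: Bystander: loose upright thread spool, pink, 42 mm diameter, 52 mm high; origin under its centre
- spool_navy: Bystander: loose upright thread spool, navy, 42 mm diameter, 52 mm high; origin under its centre
- jar: Bystander: loose white jar with black lid, 68 mm diameter, 75 mm high; origin under its centre
- burnisher: Bystander: loose wooden burnisher lying on the bench, 147 mm along its own x from its origin at one end, up to 28 mm thick; origin on its axis, 14 mm above the bench
Mind the look-alikes: they are no part of the job. Leave any blue or green look-alike of the dipstick alone.

How it is judged:
By the outcome, as a careful person would: the job done as asked, in the order asked, and still so for the second after the job is handed in, while the arm keeps its last pose, push and grip.
It also fails if it takes over 59 s, if anything falls off the work surface, if the arm or the gripper's body presses on something with over 40 N, if the wrist force passes 120 N, or if a joint passes its speed limit or range.

## Working session

There is one attempt and no reset: what is moved stays moved. The work goes in short steps, Python scripts to look and compute and a shell command to move; the robot and the scene stay as the last step left them, time stands still between calls to the robot, and variables do not carry over. Pictures are saved under pics/ and viewed, at most 10 in all, crops included, and the job is handed in when it is done.

```bash
mkdir -p pics; ls; python3 - <<'E'
from rig import manip
import cv2
print(manip.grasp_offset, manip.get_state())
for n in ("scene","top"):
    d=manip.get_image(n); cv2.imwrite(f"pics/{n}0.png",cv2.resize(d["frame"][:,:,::-1],(800,600),interpolation=cv2.INTER_CUBIC))
    print({k:v for k,v in d.items() if k!="frame"})
E
```

```text
pics
-0.0187 {'clock': 0.0, 'qpos': array([-1.39401677e+00,  2.76624405e-01,  1.50610448e+00,  5.50707137e-06,
        1.36070405e+00, -1.20964393e-01]), 'qd': array([-1.59646899e-03,  5.00794057e-04,  1.34048773e-04, -8.77379074e-05,
        7.70623225e-04,  9.94026705e-04]), 'effort': array([-4.75292381e-04, -4.16780198e+01, -2.45808595e+01, -1.64362832e-04,
        1.13443795e-02,  1.35947062e-06]), 'position': array([ 0.16860989, -0.54918707,  0.23043436]), 'ee_rot': array([-9.19856790e-04,  9.88938686e-01,  1.48322045e-01, -2.29841351e-05]), 'contact_force': array([-0.73142098,  0.64778334, -0.99321378]), 'moment': array([ 0.00744121,  0.0198342 , -0.02812007]), 'gripper_force': 0.0, 'width': 0.08537577683303983}
{'fx': 353.4978672075375, 'fy': 353.4978672075375, 'cx': 255.91460256858716, 'cy': 191.99031270441264, 'position': array([ 0.88603913, -0.22935205,  0.87010921]), 'attitude': array([0.87714983, 0.28535921, 0.12899239, 0.36405942])}
{'fx': 346.4655394984114, 'fy': 346.4655394984114, 'cx': 258.23061500428673, 'cy': 185.3239968651933, 'position': array([0.3366178 , 0.11569194, 0.95093489]), 'attitude': array([-0.69486154, -0.05745468,  0.04318125,  0.71554299])}
```

View pics/scene0.png

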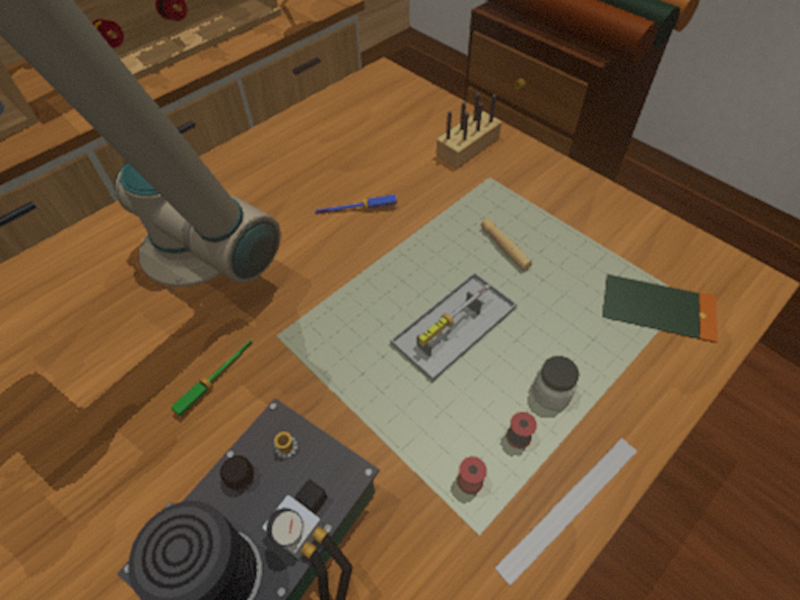

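View pics/top0.png

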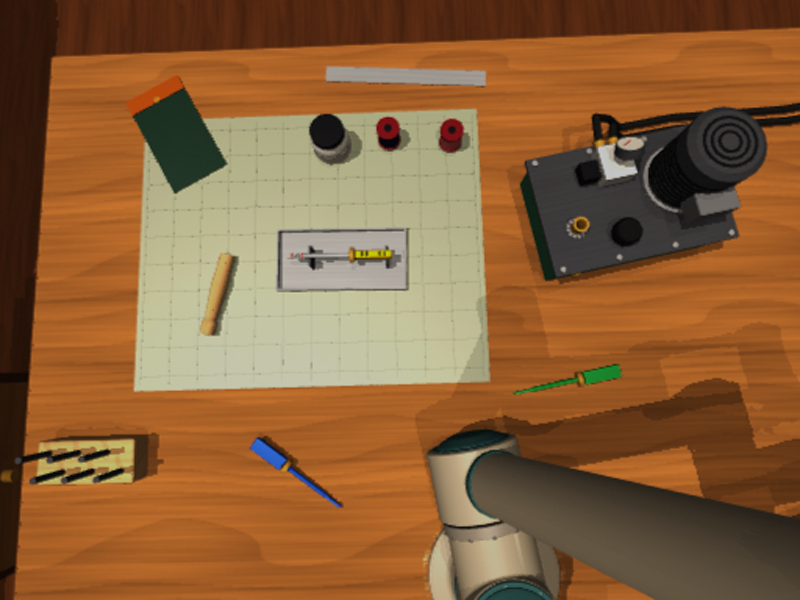

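The scene shows the tray with the yellow-handled dipstick at about (435,330), its tip towards (490,285), and the tube mouth at (284,438). In the top view the handle is at about (374,254), the tip at (290,256) and the tube mouth at (581,225). I'll enlarge both.

```bash
cat > h.py <<'E'
from rig import manip
import numpy as np, cv2
from scipy.spatial.transform import Rotation as R
def rot(q): return R.from_quat([q[1],q[2],q[3],q[0]])
def ray(d,u,v,pose=None):
    c=np.array([(u-d["cx"])/d["fx"],-(v-d["cy"])/d["fy"],-1.])
    if pose is None: return d["position"],rot(d["attitude"]).apply(c)
    T=pose@d["mount"]; return T[:3,3],T[:3,:3]@c
def at_z(d,u,v,z,pose=None):
    p,r=ray(d,u,v,pose); return p+r*(z-p[2])/r[2]
def proj(d,P,pose=None):
    if pose is None: c=rot(d["attitude"]).inv().apply(np.array(P)-d["position"])
    else:
        c=np.linalg.inv(pose@d["mount"])@np.append(P,1); c=c[:3]
    return np.array([d["cx"]-d["fx"]*c[0]/c[2], d["cy"]+d["fy"]*c[1]/c[2]])
def tpose(s):
    T=np.eye(4);T[:3,:3]=rot(s["ee_rot"]).as_matrix();T[:3,3]=s["position"];return T
E
python3 - <<'E'
from h import *
def crop(f,x,y,w,h,k): return cv2.resize(f[y:y+h,x:x+w,::-1],(w*k,h*k),interpolation=cv2.INTER_CUBIC)
t=manip.get_image("top")["frame"]; s=manip.get_image("scene")["frame"]
out=np.zeros((600,800,3),np.uint8)
a=crop(t,174,144,94,48,8); out[:384,:752]=a   # x8
b=crop(t,330,95,48,72,3)  # tube/lid coarse
b=crop(t,350,130,40,26,8); out[384:592,:320]=b
c=crop(s,165,265,40,26,8); out[384:592,400:720]=c
cv2.imwrite("pics/c1.png",out)
cv2.imwrite("pics/c2.png",np.vstack([crop(s,245,170,90,75,8)[:, :720]]))
E
```

```text
(no output)
```

View pics/c1.png

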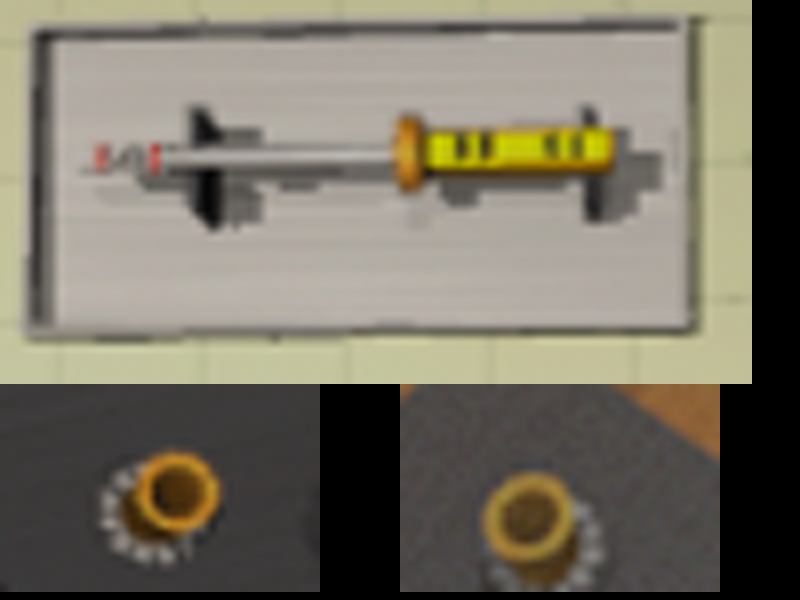

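View pics/c2.png

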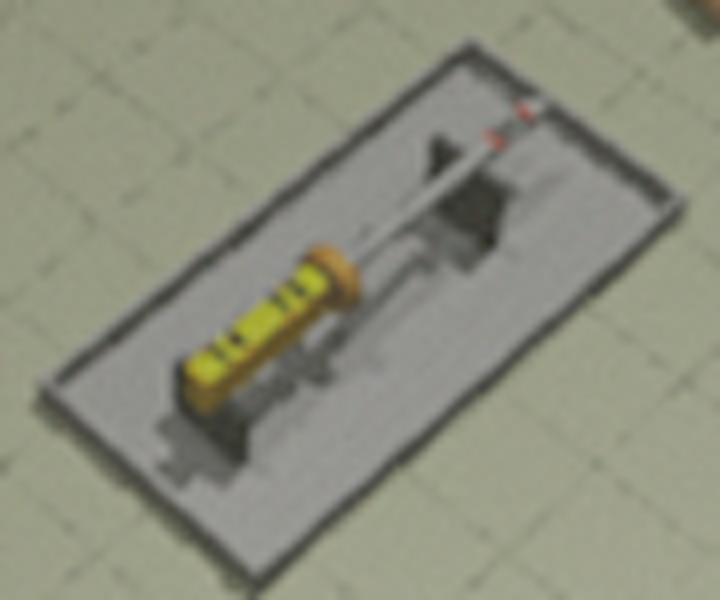

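The crops show the handle's top face from (427,149) to (613,148), the collar at (410,153) and the red line at (102,159). The mouth is at (176,492) in the top crop and (530,516) in the scene crop.

```bash
python3 - <<'E'
from h import *
t=manip.get_image("top"); s=manip.get_image("scene")
f=lambda o,u,v:(o[0]+(u+.5)/8-.5,o[1]+(v+.5)/8-.5)
T=(174,144);S=(245,170)
def tri(a,b):
    p,r=ray(t,*a);q,w=ray(s,*b); k=np.linalg.lstsq(np.c_[r,-w],q-p,rcond=None)[0]
    A,B=p+r*k[0],q+w*k[1]; return (A+B)/2,np.linalg.norm(A-B)
for n,a,b,z in [("rear top",(613,148),(197,372),.053),("front top",(427,149),(320,272),.053),("red far",(102,159),(526,112),.044),("red near",(155,158),(495,140),.044),("tray NE",(690,18),(45,390),.015),("tray NW",(36,30),(470,45),.015),("tray SW",(30,335),(680,205),.015),("tray SE",(695,328),(255,585),.015)]:
    A=f(T,*a);B=f(S,*b); print(n,at_z(t,*A,z).round(4),at_z(s,*B,z).round(4),tri(A,B))
A=f((350,130),176,108);B=f((165,265),130,132)
print("mouth",at_z(t,*A,.14),at_z(s,*B,.14),tri(A,B))
# lid corners from 800x600 pics (bolt positions)
g=lambda u,v:((u+.5)*.64-.5,(v+.5)*.64-.5)
for u,v in [(525,160),(552,278),(738,236)]: print(at_z(t,*g(u,v),.11).round(4))
for u,v in [(275,403),(378,470)]: print(at_z(s,*g(u,v),.11).round(4))
st=manip.get_state(); d=manip.get_image("wrist"); print(d["mount"].round(4),d["fx"],rot(st["ee_rot"]).as_matrix().round(3))
E
```

```text
rear top [0.5285 0.1516 0.053 ] [0.529  0.1521 0.053 ] (array([0.52871966, 0.15190905, 0.05272253]), np.float64(0.0006721395886199756))
front top [0.5301 0.2132 0.053 ] [0.5307 0.2122 0.053 ] (array([0.53024488, 0.21314208, 0.05168004]), np.float64(0.0005805531221663531))
red far [0.5322 0.3234 0.044 ] [0.5321 0.323  0.044 ] (array([0.53211162, 0.32328454, 0.04388114]), np.float64(0.0003577027305541157))
red near [0.532  0.3056 0.044 ] [0.5324 0.3052 0.044 ] (array([0.53210955, 0.30570985, 0.04319409]), np.float64(7.309135240388118e-05))
tray NE [0.5817 0.1253 0.015 ] [0.4792 0.1262 0.015 ] (array([0.54089402, 0.10325465, 0.12371118]), np.float64(0.04813042820145879))
tray NW [0.585  0.3532 0.015 ] [0.4829 0.3524 0.015 ] (array([0.54225096, 0.3033997 , 0.12455335]), np.float64(0.04892738626780807))
tray SW [0.4777 0.3547 0.015 ] [0.5887 0.349  0.015 ] (array([ 0.52102606,  0.41801731, -0.13110114]), np.float64(0.06447882598672523))
tray SE [0.473  0.1267 0.015 ] [0.5861 0.1222 0.015 ] (array([ 0.51553258,  0.1543981 , -0.12981784]), np.float64(0.06701298351986665))
mouth [ 0.54675018 -0.14305812  0.14      ] [ 0.54720745 -0.14385863  0.14      ] (array([ 0.54689198, -0.14356159,  0.13904426]), np.float64(0.00044502555364336015))
[ 0.6634 -0.0708  0.11  ]
[ 0.469  -0.1014  0.11  ]
[ 0.5266 -0.396   0.11  ]
[ 0.4786 -0.1134  0.11  ]
[ 0.6635 -0.0733  0.11  ]
[[ 7.000e-04  9.592e-01  2.826e-01  7.180e-02]
 [ 1.000e+00 -4.000e-04 -9.000e-04 -6.000e-04]
 [-8.000e-04  2.826e-01 -9.592e-01 -1.433e-01]
 [ 0.000e+00  0.000e+00  0.000e+00  1.000e+00]] 339.35366285393934 [[ 0.956  0.293 -0.   ]
 [ 0.293 -0.956  0.001]
 [ 0.    -0.001 -1.   ]]
```

```bash
cat >> h.py <<'E'
from scipy.linalg import fractional_matrix_power as fmp
GO=manip.grasp_offset
def target(g,z,y):
    """tool pose with grasp point g, approach z, closing axis y"""
    z=np.array(z,float)/np.linalg.norm(z); y=np.array(y,float); y-=z*(y@z); y/=np.linalg.norm(y)
    T=np.eye(4);T[:3,:3]=np.c_[np.cross(y,z),y,z];T[:3,3]=np.array(g)-GO*z;return T
def plan(T0,T1,n):
    S=np.real(fmp(np.linalg.inv(T0)@T1,1/n)); rv=np.degrees(R.from_matrix(S[:3,:3]).as_rotvec())
    print("row x%d"%n,"d",S[:3,3].round(4),"r",rv.round(2))
    P=T0;L=[]
    for i in range(n): P=P@S; L.append(P[:3,3].round(3))
    print("via",*L[::max(1,n//6)])
E
python3 - <<'E'
from h import *
s=manip.get_state(); T0=tpose(s)
a=np.array([.016,1,0]); zt=np.array([.0113,.7071,-.7071]); yt=[1,-.016,0]
g=np.array([.5294,.1829,.042])
T1=target(g-.11*zt,zt,yt)
print(T1.round(3))
plan(T0,T1,24); plan(T0,T1,36)
E
```

```text
[[ 0.011  1.     0.011  0.528]
 [ 0.707 -0.016  0.707  0.118]
 [ 0.707 -0.    -0.707  0.107]
 [ 0.     0.     0.     1.   ]]
row x24 d [ 0.0295 -0.005   0.0179] r [ 1.17  1.62 -2.84]
via [ 0.195 -0.536  0.213] [ 0.298 -0.465  0.152] [ 0.388 -0.368  0.107] [ 0.46  -0.252  0.082] [ 0.509 -0.121  0.076] [0.531 0.016 0.087]
row x36 d [ 0.0197 -0.0031  0.012 ] r [ 0.78  1.08 -1.89]
via [ 0.187 -0.541  0.219] [ 0.29  -0.472  0.156] [ 0.381 -0.377  0.11 ] [ 0.455 -0.262  0.084] [ 0.506 -0.133  0.076] [0.53  0.004 0.086]
```

```bash
python3 - <<'E'
from h import *
s=manip.get_state(); T0=tpose(s)
zt=np.array([.0113,.7071,-.7071]); yt=[1,-.016,0]
g=np.array([.5294,.1829,.042])
T1=target(g-.12*zt,zt,yt)
for w in ([.40,-.10,.33],[.42,-.15,.38]):
    W=T0.copy(); W[:3,3]=w
    plan(T0,W,20); plan(W,T1,20)
E
```

```text
row x20 d [ 0.0177 -0.0181 -0.0049] r [0. 0. 0.]
via [ 0.18  -0.527  0.236] [ 0.215 -0.46   0.251] [ 0.25  -0.392  0.266] [ 0.284 -0.325  0.281] [ 0.319 -0.257  0.295] [ 0.354 -0.19   0.31 ] [ 0.388 -0.122  0.325]
row x20 d [0.0084 0.0002 0.0153] r [ 1.41  1.94 -3.4 ]
via [ 0.408 -0.098  0.315] [ 0.434 -0.085  0.271] [ 0.459 -0.063  0.231] [ 0.483 -0.033  0.195] [0.503 0.004 0.164] [0.518 0.047 0.139] [0.527 0.095 0.119]
row x20 d [ 0.0179 -0.0154 -0.0074] r [0. 0. 0.]
via [ 0.181 -0.53   0.239] [ 0.219 -0.47   0.261] [ 0.257 -0.41   0.283] [ 0.294 -0.35   0.306] [ 0.332 -0.29   0.328] [ 0.37 -0.23  0.35] [ 0.407 -0.17   0.373]
row x20 d [ 0.0088 -0.0019  0.0184] r [ 1.41  1.94 -3.4 ]
via [ 0.428 -0.146  0.362] [ 0.452 -0.126  0.309] [ 0.476 -0.097  0.26 ] [ 0.497 -0.059  0.217] [ 0.514 -0.014  0.179] [0.525 0.037 0.147] [0.529 0.092 0.121]
```

```bash
python3 -m pendant '[{"dx":0.018,"dy":-0.018,"dz":-0.005,"hand":0.045},{"dx":0.018,"dy":-0.018,"dz":-0.005},{"dx":0.018,"dy":-0.018,"dz":-0.005},{"dx":0.018,"dy":-0.018,"dz":-0.005},{"dx":0.018,"dy":-0.018,"dz":-0.005},{"dx":0.018,"dy":-0.018,"dz":-0.005},{"dx":0.018,"dy":-0.018,"dz":-0.005},{"dx":0.018,"dy":-0.018,"dz":-0.005},{"dx":0.018,"dy":-0.018,"dz":-0.005},{"dx":0.018,"dy":-0.018,"dz":-0.005},{"dx":0.018,"dy":-0.018,"dz":-0.005},{"dx":0.018,"dy":-0.018,"dz":-0.005}]'
python3 -m pendant '[{"dx":0.018,"dy":-0.018,"dz":-0.005},{"dx":0.018,"dy":-0.018,"dz":-0.005},{"dx":0.018,"dy":-0.018,"dz":-0.005},{"dx":0.018,"dy":-0.018,"dz":-0.005},{"dx":0.018,"dy":-0.018,"dz":-0.005},{"dx":0.018,"dy":-0.018,"dz":-0.005},{"dx":0.018,"dy":-0.018,"dz":-0.005},{"dx":0.018,"dy":-0.018,"dz":-0.005},{}]'
python3 - <<'E'
from h import *
s=manip.get_state(); T0=tpose(s); print(s["qpos"].round(3),s["width"])
zt=np.array([.0113,.7071,-.7071]); yt=[1,-.016,0]
g=np.array([.5294,.1829,.042])
plan(T0,target(g-.12*zt,zt,yt),22)
E
```

```text
[-1.394  0.276  1.505  0.     1.361 -0.121] 0.0859534829191565
row x22 d [ 0.0321 -0.0054  0.0191] r [ 1.28  1.76 -3.09]
via [ 0.198 -0.535  0.212] [ 0.282 -0.479  0.162] [ 0.359 -0.405  0.123] [ 0.424 -0.317  0.097] [ 0.476 -0.218  0.083] [ 0.512 -0.111  0.082] [0.53  0.    0.092] [0.528 0.111 0.114]invalid input
invalid input
```

```bash
python3 -m pendant '[{"dx":0.018,"dy":-0.018,"dz":-0.005,"rx":0,"ry":0,"rz":0,"hand":0.045}]'; python3 -m pendant '[{"dx":0.018,"dy":-0.018,"dz":-0.005}]'; python3 -m pendant '[{"dx":0.018,"dy":-0.018,"dz":-0.005,"hand":0.045}]'
```

```text
clock: 0.43
position: [0.1791, -0.5302, 0.235]
ee_rot: [0.001, 0.989, 0.147, -0.001]
contact_force: [0.4, 0.3, 0.5]
width: 0.0754
gripper_force: 0.0invalid input
invalid input
```

```bash
python3 -m pendant '[{"dx":0.018,"dy":-0.018,"dz":-0.005,"rx":0,"ry":0,"rz":0,"hand":0.045},{"dx":0.018,"dy":-0.018,"dz":-0.005,"rx":0,"ry":0,"rz":0,"hand":0.045},{"dx":0.018,"dy":-0.018,"dz":-0.005,"rx":0,"ry":0,"rz":0,"hand":0.045},{"dx":0.018,"dy":-0.018,"dz":-0.005,"rx":0,"ry":0,"rz":0,"hand":0.045},{"dx":0.018,"dy":-0.018,"dz":-0.005,"rx":0,"ry":0,"rz":0,"hand":0.045},{"dx":0.018,"dy":-0.018,"dz":-0.005,"rx":0,"ry":0,"rz":0,"hand":0.045},{"dx":0.018,"dy":-0.018,"dz":-0.005,"rx":0,"ry":0,"rz":0,"hand":0.045},{"dx":0.018,"dy":-0.018,"dz":-0.005,"rx":0,"ry":0,"rz":0,"hand":0.045},{"dx":0.018,"dy":-0.018,"dz":-0.005,"rx":0,"ry":0,"rz":0,"hand":0.045},{"dx":0.018,"dy":-0.018,"dz":-0.005,"rx":0,"ry":0,"rz":0,"hand":0.045},{"dx":0.018,"dy":-0.018,"dz":-0.005,"rx":0,"ry":0,"rz":0,"hand":0.045},{"dx":0.018,"dy":-0.018,"dz":-0.005,"rx":0,"ry":0,"rz":0,"hand":0.045}]'
python3 -m pendant '[{"dx":0.018,"dy":-0.018,"dz":-0.005,"rx":0,"ry":0,"rz":0,"hand":0.045},{"dx":0.018,"dy":-0.018,"dz":-0.005,"rx":0,"ry":0,"rz":0,"hand":0.045},{"dx":0.018,"dy":-0.018,"dz":-0.005,"rx":0,"ry":0,"rz":0,"hand":0.045},{"dx":0.018,"dy":-0.018,"dz":-0.005,"rx":0,"ry":0,"rz":0,"hand":0.045},{"dx":0.018,"dy":-0.018,"dz":-0.005,"rx":0,"ry":0,"rz":0,"hand":0.045},{"dx":0.018,"dy":-0.018,"dz":-0.005,"rx":0,"ry":0,"rz":0,"hand":0.045},{"dx":0.018,"dy":-0.018,"dz":-0.005,"rx":0,"ry":0,"rz":0,"hand":0.045},{"dx":0,"dy":0,"dz":0,"rx":0,"ry":0,"rz":0,"hand":0.045},{"dx":0,"dy":0,"dz":0,"rx":0,"ry":0,"rz":0,"hand":0.045}]'
python3 - <<'E'
from h import *
s=manip.get_state(); T0=tpose(s); print(s["qpos"].round(3),s["width"])
zt=np.array([.0113,.7071,-.7071]); yt=[1,-.016,0]
g=np.array([.5294,.1829,.042])
plan(T0,target(g-.12*zt,zt,yt),22)
E
```

```text
clock: 1.43
position: [0.3241, -0.2561, 0.2967]
ee_rot: [0.0, 0.989, 0.148, 0.0]
contact_force: [0.1, -0.0, 0.0]
width: 0.0447
gripper_force: 0.0
clock: 2.18
position: [0.4075, -0.0992, 0.3315]
ee_rot: [0.0, 0.989, 0.15, 0.0]
contact_force: [-0.2, -0.0, -0.5]
width: 0.0452
gripper_force: 0.0
[-4.050e-01 -1.000e-02  1.604e+00 -1.000e-03  1.546e+00  8.660e-01] 0.04517221517398352
row x22 d [ 0.0074 -0.      0.0139] r [ 1.28  1.77 -3.09]
via [ 0.415 -0.097  0.318] [ 0.437 -0.086  0.278] [ 0.459 -0.067  0.24 ] [ 0.48  -0.042  0.207] [ 0.498 -0.01   0.177] [0.513 0.027 0.151] [0.524 0.067 0.13 ] [0.528 0.111 0.114]
```

Fast and tracking well. Now the turn and approach, 22 rows (12 + 10).

```bash
python3 -m pendant '[{"dx":0.0074,"dy":0,"dz":0.0139,"rx":1.28,"ry":1.77,"rz":-3.09,"hand":0.045},{"dx":0.0074,"dy":0,"dz":0.0139,"rx":1.28,"ry":1.77,"rz":-3.09,"hand":0.045},{"dx":0.0074,"dy":0,"dz":0.0139,"rx":1.28,"ry":1.77,"rz":-3.09,"hand":0.045},{"dx":0.0074,"dy":0,"dz":0.0139,"rx":1.28,"ry":1.77,"rz":-3.09,"hand":0.045},{"dx":0.0074,"dy":0,"dz":0.0139,"rx":1.28,"ry":1.77,"rz":-3.09,"hand":0.045},{"dx":0.0074,"dy":0,"dz":0.0139,"rx":1.28,"ry":1.77,"rz":-3.09,"hand":0.045},{"dx":0.0074,"dy":0,"dz":0.0139,"rx":1.28,"ry":1.77,"rz":-3.09,"hand":0.045},{"dx":0.0074,"dy":0,"dz":0.0139,"rx":1.28,"ry":1.77,"rz":-3.09,"hand":0.045},{"dx":0.0074,"dy":0,"dz":0.0139,"rx":1.28,"ry":1.77,"rz":-3.09,"hand":0.045},{"dx":0.0074,"dy":0,"dz":0.0139,"rx":1.28,"ry":1.77,"rz":-3.09,"hand":0.045},{"dx":0.0074,"dy":0,"dz":0.0139,"rx":1.28,"ry":1.77,"rz":-3.09,"hand":0.045},{"dx":0.0074,"dy":0,"dz":0.0139,"rx":1.28,"ry":1.77,"rz":-3.09,"hand":0.045}]'
python3 -m pendant '[{"dx":0.0074,"dy":0,"dz":0.0139,"rx":1.28,"ry":1.77,"rz":-3.09,"hand":0.045},{"dx":0.0074,"dy":0,"dz":0.0139,"rx":1.28,"ry":1.77,"rz":-3.09,"hand":0.045},{"dx":0.0074,"dy":0,"dz":0.0139,"rx":1.28,"ry":1.77,"rz":-3.09,"hand":0.045},{"dx":0.0074,"dy":0,"dz":0.0139,"rx":1.28,"ry":1.77,"rz":-3.09,"hand":0.045},{"dx":0.0074,"dy":0,"dz":0.0139,"rx":1.28,"ry":1.77,"rz":-3.09,"hand":0.045},{"dx":0.0074,"dy":0,"dz":0.0139,"rx":1.28,"ry":1.77,"rz":-3.09,"hand":0.045},{"dx":0.0074,"dy":0,"dz":0.0139,"rx":1.28,"ry":1.77,"rz":-3.09,"hand":0.045},{"dx":0.0074,"dy":0,"dz":0.0139,"rx":1.28,"ry":1.77,"rz":-3.09,"hand":0.045},{"dx":0.0074,"dy":0,"dz":0.0139,"rx":1.28,"ry":1.77,"rz":-3.09,"hand":0.045},{"dx":0.0074,"dy":0,"dz":0.0139,"rx":1.28,"ry":1.77,"rz":-3.09,"hand":0.045},{"dx":0,"dy":0,"dz":0,"rx":0,"ry":0,"rz":0,"hand":0.045},{"dx":0,"dy":0,"dz":0,"rx":0,"ry":0,"rz":0,"hand":0.045}]'
python3 - <<'E'
from h import *
s=manip.get_state(); T0=tpose(s); print(s["qpos"].round(3),s["width"])
zt=np.array([.0113,.7071,-.7071]); yt=[1,-.016,0]
g=np.array([.5294,.1829,.042])
plan(T0,target(g,zt,yt),8)
d=manip.get_image("wrist")
for x,y,z in [(-72,0,11),(-10,0,11),(110,0,2)]:
    P=np.array([.5301,.2238,.042])+np.array([.016*x-y,x+.016*y,z])/1000*1; print(proj(d,P,T0).round(1)*1.5625)
cv2.imwrite("pics/w1.png",cv2.resize(d["frame"][:,:,::-1],(800,600),interpolation=cv2.INTER_CUBIC))
E
```

```text
clock: 3.18
position: [0.4926, -0.0234, 0.1852]
ee_rot: [-0.156, 0.865, 0.449, 0.16]
contact_force: [-0.3, 0.3, -1.2]
width: 0.045
gripper_force: 0.0
clock: 4.18
position: [0.5291, 0.1094, 0.1127]
ee_rot: [-0.269, 0.66, 0.647, 0.273]
contact_force: [0.4, -0.5, 0.2]
width: 0.045
gripper_force: 0.0
[-0.404  0.453  1.874  0.755  1.275 -0.787] 0.04500328444526047
row x8 d [ 0.0002 -0.0001  0.0151] r [ 0.01 -0.   -0.02]
via [0.529 0.12  0.102] [0.529 0.131 0.092] [0.529 0.142 0.081] [0.529 0.153 0.071] [0.529 0.164 0.06 ] [0.53  0.174 0.05 ] [0.53  0.185 0.039] [0.53  0.196 0.029]
[403.90625 343.125  ]
[403.75   226.5625]
[403.59375  75.46875]
```

View pics/w1.png

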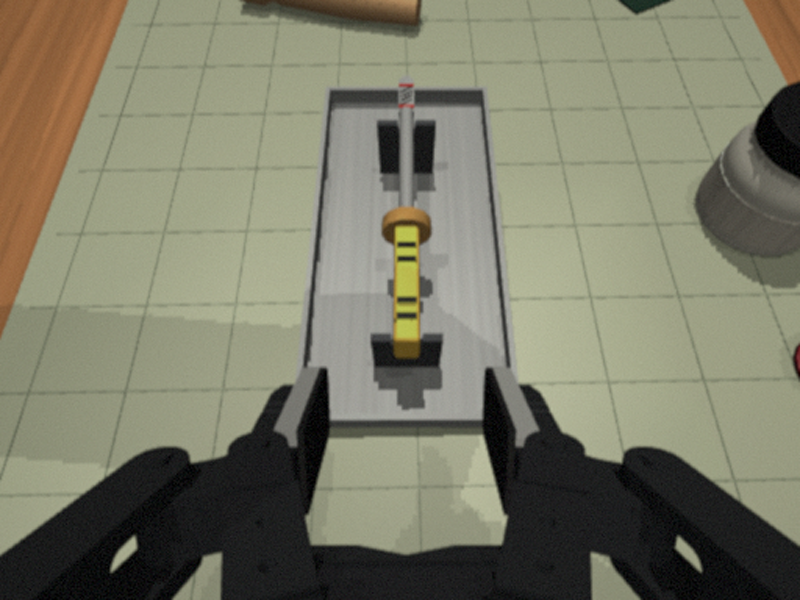

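The wrist view shows the handle's rear end at (406,341), front at (406,227) and the tip at (407,78). This is within 3 px of my prediction and midway between the pads (328/484). I'll advance and grip.

```bash
python3 -m pendant '[{"dx":0,"dy":0,"dz":0.015,"rx":0,"ry":0,"rz":0,"hand":0.045},{"dx":0,"dy":0,"dz":0.015,"rx":0,"ry":0,"rz":0,"hand":0.045},{"dx":0,"dy":0,"dz":0.015,"rx":0,"ry":0,"rz":0,"hand":0.045},{"dx":0,"dy":0,"dz":0.015,"rx":0,"ry":0,"rz":0,"hand":0.045},{"dx":0,"dy":0,"dz":0.015,"rx":0,"ry":0,"rz":0,"hand":0.045},{"dx":0,"dy":0,"dz":0.015,"rx":0,"ry":0,"rz":0,"hand":0.045},{"dx":0,"dy":0,"dz":0.015,"rx":0,"ry":0,"rz":0,"hand":0.045},{"dx":0,"dy":0,"dz":0.015,"rx":0,"ry":0,"rz":0,"hand":0.045},{"dx":0,"dy":0,"dz":0,"rx":0,"ry":0,"rz":0,"hand":0.045},{"dx":0,"dy":0,"dz":0,"rx":0,"ry":0,"rz":0,"hand":0.045}]' 80
python3 -c "
from h import *
s=manip.get_state();T=tpose(s);print((T@[0,0,GO,1]).round(4))"
```

```text
clock: 5.07
position: [0.5311, 0.1948, 0.0293]
ee_rot: [-0.268, 0.659, 0.647, 0.274]
contact_force: [-0.1, 0.8, 0.6]
width: 0.0449
gripper_force: 0.0
[0.5308 0.1816 0.0425 1.    ]
```

```bash
python3 -m pendant '[{"dx":0,"dy":0,"dz":0,"rx":0,"ry":0,"rz":0,"hand":0.02},{"dx":0,"dy":0,"dz":0,"rx":0,"ry":0,"rz":0,"hand":0.016},{"dx":0,"dy":0,"dz":0,"rx":0,"ry":0,"rz":0,"hand":0.012},{"dx":0,"dy":0,"dz":0,"rx":0,"ry":0,"rz":0,"hand":0.0},{"dx":0,"dy":0,"dz":0,"rx":0,"ry":0,"rz":0,"hand":0.0},{"dx":0,"dy":0,"dz":0,"rx":0,"ry":0,"rz":0,"hand":0.0},{"dx":0,"dy":0,"dz":0,"rx":0,"ry":0,"rz":0,"hand":0.0},{"dx":0,"dy":0,"dz":0,"rx":0,"ry":0,"rz":0,"hand":0.0}]' 80
```

```text
clock: 5.73
position: [0.5319, 0.1947, 0.0296]
ee_rot: [-0.268, 0.659, 0.647, 0.275]
contact_force: [-1.0, -4.6, 5.6]
width: 0.0107
gripper_force: 78.3
```

```bash
python3 -m pendant '[{"dx":0.004,"dy":0,"dz":-0.004,"rx":0,"ry":0,"rz":0,"hand":0},{"dx":0.008,"dy":0,"dz":-0.008,"rx":0,"ry":0,"rz":0,"hand":0},{"dx":0.012,"dy":0,"dz":-0.012,"rx":0,"ry":0,"rz":0,"hand":0},{"dx":0.018,"dy":0,"dz":-0.018,"rx":0,"ry":0,"rz":0,"hand":0},{"dx":0.021,"dy":0,"dz":-0.021,"rx":0,"ry":0,"rz":0,"hand":0},{"dx":0.021,"dy":0,"dz":-0.021,"rx":0,"ry":0,"rz":0,"hand":0},{"dx":0.021,"dy":0,"dz":-0.021,"rx":0,"ry":0,"rz":0,"hand":0},{"dx":0.021,"dy":0,"dz":-0.021,"rx":0,"ry":0,"rz":0,"hand":0},{"dx":0.021,"dy":0,"dz":-0.021,"rx":0,"ry":0,"rz":0,"hand":0},{"dx":0.021,"dy":0,"dz":-0.021,"rx":0,"ry":0,"rz":0,"hand":0},{"dx":0.021,"dy":0,"dz":-0.021,"rx":0,"ry":0,"rz":0,"hand":0},{"dx":0.021,"dy":0,"dz":-0.021,"rx":0,"ry":0,"rz":0,"hand":0}]'
python3 -m pendant '[{"dx":0,"dy":0,"dz":0,"rx":0,"ry":0,"rz":0,"hand":0},{"dx":0,"dy":0,"dz":0,"rx":0,"ry":0,"rz":0,"hand":0},{"dx":0,"dy":0,"dz":0,"rx":0,"ry":0,"rz":0,"hand":0}]'
python3 - <<'E'
from h import *
s=manip.get_state(); T0=tpose(s); print(s["qpos"].round(3),s["width"],s["gripper_force"])
d=manip.get_image("wrist"); cv2.imwrite("pics/w2.png",cv2.resize(d["frame"][:,:,::-1],(800,600),interpolation=cv2.INTER_CUBIC))
# ideal dipstick pose in tool if grasped as planned
ax=np.array([.707,0,.707]); nz=np.array([.707,0,-.707]); g=np.array([0,0,GO])
for x,z in [(-10,11),(0,13),(86,2),(110,2)]: 
    P=T0@np.append(g+ax*(x+41)/1e3+nz*z/1e3,1); print(x,(proj(d,P[:3],T0)*1.5625).round(1))
zt=np.array([0,-.7071,-.7071]);yt=[1,0,0]
plan(T0,target([.547,-.1433,.335],zt,yt),24)
E
```

```text
clock: 6.73
position: [0.5294, 0.1951, 0.3277]
ee_rot: [-0.268, 0.659, 0.648, 0.273]
contact_force: [1.0, -0.3, -0.7]
width: 0.011
gripper_force: 77.8
clock: 6.98
position: [0.5297, 0.1948, 0.3252]
ee_rot: [-0.268, 0.659, 0.647, 0.273]
contact_force: [-0.1, -0.4, -1.4]
width: 0.0109
gripper_force: 78.0
[-0.251  0.215  1.623  0.759  1.542 -0.351] 0.010882710758262948 77.95908451080322
-10 [406.7 303.7]
0 [406.7 268.5]
86 [406.5  87.5]
110 [406.5  45.6]
row x24 d [-0.0162  0.0009 -0.0004] r [-0.   -3.75 -0.05]
via [0.53  0.183 0.314] [0.533 0.129 0.277] [0.536 0.068 0.256] [0.538 0.004 0.251] [ 0.541 -0.06   0.263] [ 0.545 -0.119  0.291]
```

View pics/w2.png

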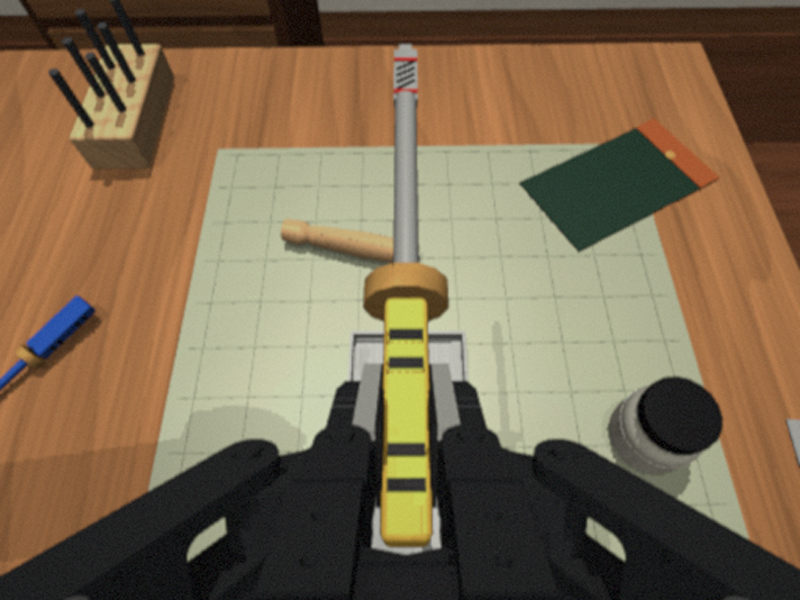

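The wrist view shows the dipstick straight along the gripper: tip at (406,45), predicted 45.6, and handle front at (406,297). The jar is untouched. Next I turn the tip down well above everything, then translate.

```bash
python3 - <<'E'
from h import *
s=manip.get_state(); T0=tpose(s)
zt=np.array([0,-.7071,-.7071]);yt=[1,0,0]
A=target([.54,.04,.36],zt,yt)
plan(T0,A,18); plan(A,target([.547,-.1433,.335],zt,yt),12)
E
```

```text
row x18 d [-0.0103  0.0007 -0.0018] r [-0.01 -5.   -0.06]
via [0.53  0.186 0.319] [0.532 0.158 0.305] [0.533 0.127 0.3  ] [0.535 0.096 0.303] [0.537 0.067 0.313] [0.539 0.041 0.331]
row x12 d [-0.0093  0.0006  0.0123] r [0. 0. 0.]
via [0.541 0.012 0.345] [ 0.542 -0.019  0.341] [ 0.543 -0.05   0.336] [ 0.544 -0.08   0.332] [ 0.545 -0.111  0.328] [ 0.546 -0.141  0.324]
```

```bash
python3 -m pendant '[{"dx":-0.0103,"dy":0.0007,"dz":-0.0018,"rx":0,"ry":-5,"rz":-0.06,"hand":0},{"dx":-0.0103,"dy":0.0007,"dz":-0.0018,"rx":0,"ry":-5,"rz":-0.06,"hand":0},{"dx":-0.0103,"dy":0.0007,"dz":-0.0018,"rx":0,"ry":-5,"rz":-0.06,"hand":0},{"dx":-0.0103,"dy":0.0007,"dz":-0.0018,"rx":0,"ry":-5,"rz":-0.06,"hand":0},{"dx":-0.0103,"dy":0.0007,"dz":-0.0018,"rx":0,"ry":-5,"rz":-0.06,"hand":0},{"dx":-0.0103,"dy":0.0007,"dz":-0.0018,"rx":0,"ry":-5,"rz":-0.06,"hand":0},{"dx":-0.0103,"dy":0.0007,"dz":-0.0018,"rx":0,"ry":-5,"rz":-0.06,"hand":0},{"dx":-0.0103,"dy":0.0007,"dz":-0.0018,"rx":0,"ry":-5,"rz":-0.06,"hand":0},{"dx":-0.0103,"dy":0.0007,"dz":-0.0018,"rx":0,"ry":-5,"rz":-0.06,"hand":0}]'
python3 -m pendant '[{"dx":-0.0103,"dy":0.0007,"dz":-0.0018,"rx":0,"ry":-5,"rz":-0.06,"hand":0},{"dx":-0.0103,"dy":0.0007,"dz":-0.0018,"rx":0,"ry":-5,"rz":-0.06,"hand":0},{"dx":-0.0103,"dy":0.0007,"dz":-0.0018,"rx":0,"ry":-5,"rz":-0.06,"hand":0},{"dx":-0.0103,"dy":0.0007,"dz":-0.0018,"rx":0,"ry":-5,"rz":-0.06,"hand":0},{"dx":-0.0103,"dy":0.0007,"dz":-0.0018,"rx":0,"ry":-5,"rz":-0.06,"hand":0},{"dx":-0.0103,"dy":0.0007,"dz":-0.0018,"rx":0,"ry":-5,"rz":-0.06,"hand":0},{"dx":-0.0103,"dy":0.0007,"dz":-0.0018,"rx":0,"ry":-5,"rz":-0.06,"hand":0},{"dx":-0.0103,"dy":0.0007,"dz":-0.0018,"rx":0,"ry":-5,"rz":-0.06,"hand":0},{"dx":-0.0103,"dy":0.0007,"dz":-0.0018,"rx":0,"ry":-5,"rz":-0.06,"hand":0},{"dx":0,"dy":0,"dz":0,"rx":0,"ry":0,"rz":0,"hand":0},{"dx":0,"dy":0,"dz":0,"rx":0,"ry":0,"rz":0,"hand":0}]'
python3 - <<'E'
from h import *
s=manip.get_state(); T0=tpose(s); print(s["qpos"].round(3)); print(T0.round(3))
zt=np.array([0,-.7071,-.7071]);yt=[1,0,0]
plan(T0,target([.547,-.1433,.335],zt,yt),12)
E
```

```text
clock: 7.78
position: [0.535, 0.1058, 0.3002]
ee_rot: [0.001, 0.711, 0.704, -0.001]
contact_force: [-0.1, -0.2, -1.8]
width: 0.0106
gripper_force: 77.8
clock: 8.7
position: [0.541, 0.0276, 0.3449]
ee_rot: [0.268, 0.653, 0.654, -0.271]
contact_force: [0.2, -0.0, -0.6]
width: 0.0109
gripper_force: 78.0
[ 0.37   0.328  1.409 -0.724  1.707  0.38 ]
[[-0.003  1.    -0.003  0.541]
 [ 0.709  0.    -0.705  0.028]
 [-0.705 -0.004 -0.709  0.345]
 [ 0.     0.     0.     1.   ]]
row x12 d [-0.0095  0.0005  0.0122] r [-0.01 -0.01  0.01]
via [0.542 0.012 0.343] [ 0.543 -0.018  0.339] [ 0.544 -0.049  0.335] [ 0.545 -0.08   0.331] [ 0.546 -0.11   0.328] [ 0.547 -0.141  0.324]
```

```bash
python3 -m pendant '[{"dx":-0.0095,"dy":0.0005,"dz":0.0122,"rx":0,"ry":0,"rz":0,"hand":0},{"dx":-0.0095,"dy":0.0005,"dz":0.0122,"rx":0,"ry":0,"rz":0,"hand":0},{"dx":-0.0095,"dy":0.0005,"dz":0.0122,"rx":0,"ry":0,"rz":0,"hand":0},{"dx":-0.0095,"dy":0.0005,"dz":0.0122,"rx":0,"ry":0,"rz":0,"hand":0},{"dx":-0.0095,"dy":0.0005,"dz":0.0122,"rx":0,"ry":0,"rz":0,"hand":0},{"dx":-0.0095,"dy":0.0005,"dz":0.0122,"rx":0,"ry":0,"rz":0,"hand":0},{"dx":-0.0095,"dy":0.0005,"dz":0.0122,"rx":0,"ry":0,"rz":0,"hand":0},{"dx":-0.0095,"dy":0.0005,"dz":0.0122,"rx":0,"ry":0,"rz":0,"hand":0},{"dx":-0.0095,"dy":0.0005,"dz":0.0122,"rx":0,"ry":0,"rz":0,"hand":0},{"dx":-0.0095,"dy":0.0005,"dz":0.0122,"rx":0,"ry":0,"rz":0,"hand":0},{"dx":-0.0095,"dy":0.0005,"dz":0.0122,"rx":0,"ry":0,"rz":0,"hand":0},{"dx":-0.0095,"dy":0.0005,"dz":0.0122,"rx":0,"ry":0,"rz":0,"hand":0}]'
python3 -m pendant '[{"dx":0,"dy":0,"dz":0,"rx":0,"ry":0,"rz":0,"hand":0},{"dx":0,"dy":0,"dz":0,"rx":0,"ry":0,"rz":0,"hand":0}]'
python3 - <<'E'
from h import *
s=manip.get_state(); T0=tpose(s); print(s["qpos"].round(3)); print(T0.round(4), (T0@[0,0,GO,1]).round(4))
w=manip.get_image("wrist"); S=manip.get_image("scene"); t=manip.get_image("top")
g=(T0@[0,0,GO,1])[:3]; X=T0[:3,:3]@np.array([.707,0,.707])
for n,P in [("grip",g),("collar",g+X*.041),("tip",g+X*.151),("mouth",[.547,-.1433,.14])]:
    print(n,P,"scene",proj(S,P).round(1),"top",proj(t,P).round(1),"wrist",proj(w,P,T0).round(1))
c=lambda f,x,y,W,H,k: cv2.resize(f[y:y+H,x:x+W,::-1],(W*k,H*k),interpolation=cv2.INTER_CUBIC)
out=np.zeros((600,800,3),np.uint8)
out[:600,:400]=c(S["frame"],150,190,80,120,5)   # scene x5 origin (150,190)
out[:300,400:]=c(t["frame"],340,110,80,60,5)    # top x5 origin (340,110)
out[300:,400:]=cv2.resize(w["frame"][:,:,::-1],(400,300))
cv2.imwrite("pics/m1.png",out)
E
```

```text
clock: 9.7
position: [0.5461, -0.1602, 0.3246]
ee_rot: [0.27, 0.655, 0.652, -0.27]
contact_force: [-0.3, -0.9, -1.8]
width: 0.0106
gripper_force: 78.0
clock: 9.87
position: [0.546, -0.1595, 0.3245]
ee_rot: [0.27, 0.655, 0.652, -0.27]
contact_force: [0.3, 0.0, -0.3]
width: 0.0107
gripper_force: 78.0
[ 0.052  0.254  1.568 -0.792  1.431  0.219]
[[ 0.0045  1.     -0.0022  0.546 ]
 [ 0.7086 -0.0047 -0.7056 -0.1595]
 [-0.7056  0.0016 -0.7086  0.3245]
 [ 0.      0.      0.      1.    ]] [ 0.5461 -0.1463  0.3378  1.    ]
grip [ 0.54608797 -0.14627644  0.33777522] scene [157.6 236.6] top [406.1 114.9] wrist [260.2 270.6]
collar [ 0.54615428 -0.14619054  0.29678156] scene [163.1 247.7] top [397.6 122.1] wrist [260. 184.]
tip [ 0.54633221 -0.14596006  0.18679855] scene [175.5 272.6] top [379.1 137.8] wrist [259.7  30.6]
mouth [0.547, -0.1433, 0.14] scene [181.  280.8] top [371.7 143. ] wrist [260.5 -17.5]
```

View pics/m1.png

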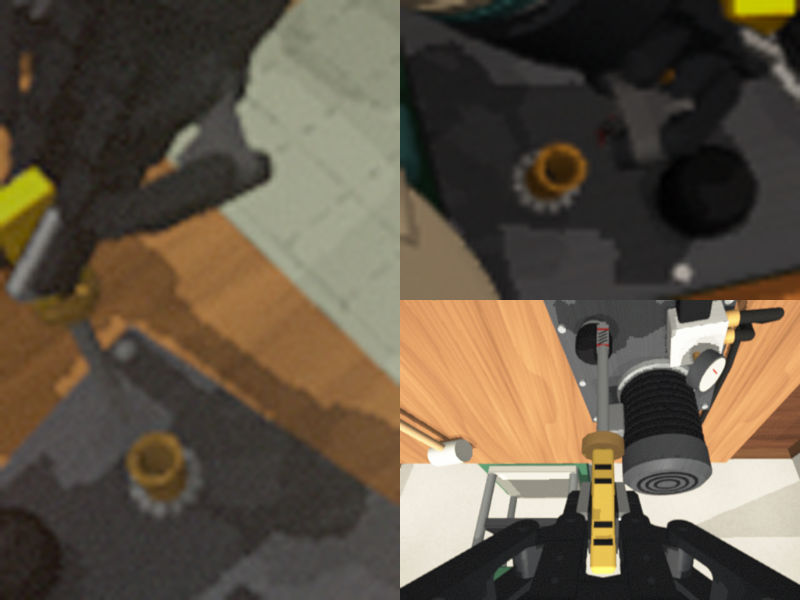

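```bash
cat >> h.py <<'E'
def dip(p):
    """dipstick->tool from (sx,sz mm shift of grip, pitch deg)"""
    T=np.eye(4); a=np.radians(45+p[2]); X=np.array([np.sin(a),0,np.cos(a)]); Z=np.array([np.cos(a),0,-np.sin(a)])
    T[:3,:3]=np.c_[X,np.cross(Z,X),Z]; T[:3,3]=[0,0,GO]; T[:3,3]+=X*(41+p[0])/1e3+Z*p[1]/1e3; return T
E
python3 - <<'E'
from h import *
from scipy.optimize import least_squares
w=manip.get_image("wrist")
obs=[(-10,11,297),(-72,11,537),(110,2,44),(0,13,264),(99.5,2,58),(82,2,91)]
def pv(p,x,z): return proj(w,(dip(p)@[x/1e3,0,z/1e3,1])[:3],np.eye(4))[1]*1.5625+.28
f=lambda p:[pv(p,x,z)-v for x,z,v in obs]
r=least_squares(f,[0,0,0]);print(r.x,r.fun, np.array(f([0,0,0])))
print((dip(r.x)@[.11,0,0,1]-dip([0,0,0])@[.11,0,0,1])*1e3)
s=manip.get_state();T0=tpose(s);D=T0@dip(r.x);print(D.round(4),(D@[.11,0,0,1]).round(4))
E
```

```text
[ 3.27883523 -5.1086317   1.28576132] [ 0.31219318  0.02447182 -2.05726752 -0.63862818  1.83201485  0.55144084] [ 2.8732969  13.84185894 -0.3578018   0.93464735  3.31292531  1.76205931]
[1.20853175 0.         3.5356207  0.        ]
[[ 1.800e-03 -1.000e+00  9.000e-04  5.474e-01]
 [ 2.440e-02  1.000e-03  9.997e-01 -1.481e-01]
 [-9.997e-01 -1.800e-03  2.440e-02  2.934e-01]
 [ 0.000e+00  0.000e+00  0.000e+00  1.000e+00]] [ 0.5476 -0.1454  0.1834  1.    ]
```

```bash
python3 -m pendant '[{"dx":0.0065,"dy":0.0001,"dz":0.0055,"rx":0,"ry":0,"rz":0,"hand":0},{"dx":0.0065,"dy":0.0001,"dz":0.0055,"rx":0,"ry":0,"rz":0,"hand":0},{"dx":0.0065,"dy":0.0001,"dz":0.0055,"rx":0,"ry":0,"rz":0,"hand":0},{"dx":0.0065,"dy":0.0001,"dz":0.0055,"rx":0,"ry":0,"rz":0,"hand":0},{"dx":0,"dy":0,"dz":0,"rx":0,"ry":0,"rz":0,"hand":0},{"dx":0,"dy":0,"dz":0,"rx":0,"ry":0,"rz":0,"hand":0}]'
python3 - <<'E'
from h import *
s=manip.get_state(); T0=tpose(s); print((T0@[0,0,GO,1]).round(4))
w=manip.get_image("wrist"); S=manip.get_image("scene"); t=manip.get_image("top")
D=T0@dip([1.2,-.5,0])
for n,P in [("collar",D[:3,3]),("blade78",(D@[.078,0,0,1])[:3]),("tip",(D@[.11,0,0,1])[:3]),("mouth",np.array([.547,-.1433,.14]))]:
    print(n,P.round(4),"scene",((proj(S,P)-[150,235]+.5)*10).round(),"top",((proj(t,P)-[355,120]+.5)*10+[400,0]).round(),"wrist",proj(w,P,T0).round(1))
def c(f,x,y,W,H,k):
    o=cv2.resize(f[y:y+H,x:x+W,::-1],(W*k,H*k),interpolation=cv2.INTER_CUBIC).astype(float)/255
    return (np.clip(o,0,1)**.6*255).astype(np.uint8)
out=np.zeros((600,800,3),np.uint8)
out[:600,:400]=c(S["frame"],150,235,40,60,10)
out[:400,400:]=c(t["frame"],355,120,40,40,10)
out[400:,400:]=c(w["frame"],220,0,80,40,5)
cv2.imwrite("pics/m2.png",out)
E
```

```text
clock: 10.57
position: [0.5475, -0.1544, 0.2893]
ee_rot: [0.27, 0.653, 0.653, -0.271]
contact_force: [-0.3, 0.8, -0.7]
width: 0.0106
gripper_force: 78.0
[ 0.5476 -0.1412  0.3026  1.    ]
collar [ 0.5475 -0.1417  0.2604] scene [204. 211.] top [741.  78.] wrist [260.  182.3]
blade78 [ 0.5474 -0.1416  0.1824] scene [284. 379.] top [620. 184.] wrist [259.8  66. ]
tip [ 0.5474 -0.1415  0.1504] scene [313. 440.] top [577. 222.] wrist [259.7  30.1]
mouth [ 0.547  -0.1433  0.14  ] scene [315. 463.] top [572. 235.] wrist [259.1  22. ]
```

View pics/m2.png

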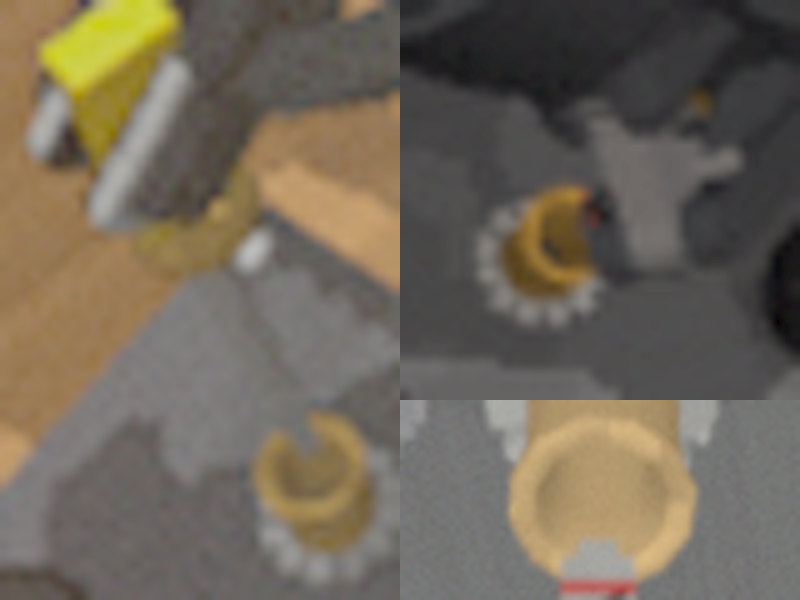

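The wrist crop shows the mouth centred at (603,498) and the blade tip at (600,540), so the tip is about 1.8 mm too far in +y and 0.6 mm short in x. I'll correct that and enter slowly.

```bash
python3 -m pendant '[{"dx":-0.0013,"dy":0.0006,"dz":0.0013,"rx":0,"ry":0,"rz":0,"hand":0},{"dx":0.0035,"dy":0,"dz":0.0035,"rx":0,"ry":0,"rz":0,"hand":0},{"dx":0.0035,"dy":0,"dz":0.0035,"rx":0,"ry":0,"rz":0,"hand":0},{"dx":0.0035,"dy":0,"dz":0.0035,"rx":0,"ry":0,"rz":0,"hand":0},{"dx":0.0035,"dy":0,"dz":0.0035,"rx":0,"ry":0,"rz":0,"hand":0},{"dx":0,"dy":0,"dz":0,"rx":0,"ry":0,"rz":0,"hand":0}]'
python3 -c "
from h import *
s=manip.get_state();T=tpose(s);print((T@[0,0,GO,1]).round(4),T.round(4),s['contact_force'],s['moment'])"
```

```text
clock: 11.22
position: [0.5477, -0.1563, 0.2689]
ee_rot: [0.269, 0.654, 0.653, -0.271]
contact_force: [-0.2, 0.1, -1.1]
width: 0.0112
gripper_force: 78.0
[ 0.5478 -0.1431  0.2822  1.    ] [[-2.000e-04  1.000e+00 -1.900e-03  5.477e-01]
 [ 7.085e-01 -1.200e-03 -7.057e-01 -1.563e-01]
 [-7.057e-01 -1.500e-03 -7.085e-01  2.689e-01]
 [ 0.000e+00  0.000e+00  0.000e+00  1.000e+00]] [-0.191692    0.10743706 -1.1273668 ] [ 0.50643009  0.02159771 -0.00167538]
```

```bash
python3 -m pendant '[{"dx":0.0035,"dy":0,"dz":0.0035,"rx":0,"ry":0,"rz":0,"hand":0},{"dx":0.0035,"dy":0,"dz":0.0035,"rx":0,"ry":0,"rz":0,"hand":0},{"dx":0.0035,"dy":0,"dz":0.0035,"rx":0,"ry":0,"rz":0,"hand":0},{"dx":0.0035,"dy":0,"dz":0.0035,"rx":0,"ry":0,"rz":0,"hand":0},{"dx":0.0035,"dy":0,"dz":0.0035,"rx":0,"ry":0,"rz":0,"hand":0},{"dx":0.0035,"dy":0,"dz":0.0035,"rx":0,"ry":0,"rz":0,"hand":0},{"dx":0,"dy":0,"dz":0,"rx":0,"ry":0,"rz":0,"hand":0}]'
python3 -c "
from h import *
s=manip.get_state();T=tpose(s);print((T@[0,0,GO,1]).round(4),s['contact_force'],s['moment'])"
```

```text
clock: 11.8
position: [0.5479, -0.1562, 0.2395]
ee_rot: [0.269, 0.654, 0.653, -0.27]
contact_force: [-0.0, 0.4, -1.2]
width: 0.0107
gripper_force: 78.0
[ 0.5479 -0.143   0.2527  1.    ] [-0.00257655  0.35310325 -1.21838282] [ 0.4195859  -0.01289011 -0.02041865]
```

```bash
python3 -m pendant '[{"dx":0.0035,"dy":0,"dz":0.0035,"rx":0,"ry":0,"rz":0,"hand":0},{"dx":0.0035,"dy":0,"dz":0.0035,"rx":0,"ry":0,"rz":0,"hand":0},{"dx":0.0035,"dy":0,"dz":0.0035,"rx":0,"ry":0,"rz":0,"hand":0},{"dx":0.0035,"dy":0,"dz":0.0035,"rx":0,"ry":0,"rz":0,"hand":0},{"dx":0.0035,"dy":0,"dz":0.0035,"rx":0,"ry":0,"rz":0,"hand":0},{"dx":0.0035,"dy":0,"dz":0.0035,"rx":0,"ry":0,"rz":0,"hand":0},{"dx":0,"dy":0,"dz":0,"rx":0,"ry":0,"rz":0,"hand":0}]'
python3 -m pendant '[{"dx":0.0035,"dy":0,"dz":0.0035,"rx":0,"ry":0,"rz":0,"hand":0},{"dx":0.0035,"dy":0,"dz":0.0035,"rx":0,"ry":0,"rz":0,"hand":0},{"dx":0.0035,"dy":0,"dz":0.0035,"rx":0,"ry":0,"rz":0,"hand":0},{"dx":0,"dy":0,"dz":0,"rx":0,"ry":0,"rz":0,"hand":0}]'
python3 - <<'E'
from h import *
s=manip.get_state();T=tpose(s);print((T@[0,0,GO,1]).round(4),s['contact_force'],s['moment'])
S=manip.get_image("scene");w=manip.get_image("wrist")
k=lambda f,x,y,W,H,k: cv2.resize(f[y:y+H,x:x+W,::-1],(W*k,H*k),interpolation=cv2.INTER_CUBIC)
cv2.imwrite("pics/m3.png",np.hstack([k(S["frame"],155,240,40,60,10),k(w["frame"],216,80,80,120,5)]))
E
```

```text
clock: 12.38
position: [0.5479, -0.1562, 0.2098]
ee_rot: [0.27, 0.654, 0.653, -0.27]
contact_force: [-0.2, 0.2, -1.4]
width: 0.011
gripper_force: 78.0
clock: 12.72
position: [0.548, -0.1562, 0.195]
ee_rot: [0.27, 0.654, 0.653, -0.27]
contact_force: [0.7, 0.4, -1.4]
width: 0.0111
gripper_force: 78.0
[ 0.548  -0.143   0.2083  1.    ] [ 0.74527878  0.36262598 -1.41719601] [ 0.46860504  0.06842914 -0.02590677]
```

```bash
python3 -m pendant '[{"dx":0.003,"dy":0,"dz":0.003,"rx":0,"ry":0,"rz":0,"hand":0},{"dx":0.003,"dy":0,"dz":0.003,"rx":0,"ry":0,"rz":0,"hand":0},{"dx":0.003,"dy":0,"dz":0.003,"rx":0,"ry":0,"rz":0,"hand":0},{"dx":0.003,"dy":0,"dz":0.003,"rx":0,"ry":0,"rz":0,"hand":0},{"dx":0.0025,"dy":0,"dz":0.0025,"rx":0,"ry":0,"rz":0,"hand":0},{"dx":0,"dy":0,"dz":0,"rx":0,"ry":0,"rz":0,"hand":0}]'
python3 -m pendant '[{"dx":0.0007,"dy":0,"dz":0.0007,"rx":0,"ry":0,"rz":0,"hand":0},{"dx":0.0007,"dy":0,"dz":0.0007,"rx":0,"ry":0,"rz":0,"hand":0},{"dx":0.0007,"dy":0,"dz":0.0007,"rx":0,"ry":0,"rz":0,"hand":0},{"dx":0,"dy":0,"dz":0,"rx":0,"ry":0,"rz":0,"hand":0},{"dx":0,"dy":0,"dz":0,"rx":0,"ry":0,"rz":0,"hand":0}]'
python3 - <<'E'
from h import *
s=manip.get_state();T=tpose(s);print((T@[0,0,GO,1]).round(4),s['contact_force'],s['moment'])
E
```

```text
clock: 13.32
position: [0.5481, -0.1562, 0.1747]
ee_rot: [0.27, 0.654, 0.653, -0.27]
contact_force: [0.8, 0.4, -0.3]
width: 0.0112
gripper_force: 78.0
clock: 13.73
position: [0.5486, -0.1562, 0.1729]
ee_rot: [0.27, 0.654, 0.653, -0.27]
contact_force: [0.7, -0.5, -1.5]
width: 0.0102
gripper_force: 78.0
[ 0.5486 -0.143   0.1862  1.    ] [ 0.68779453 -0.45052723 -1.50066142] [ 0.41518235  0.02732768 -0.02089885]
```

Collar is estimated 3–5 mm above the mouth, with no resistance. I'll go on in millimetres, watching the force.

```bash
python3 -m pendant '[{"dx":0.0007,"dy":0,"dz":0.0007,"rx":0,"ry":0,"rz":0,"hand":0},{"dx":0.0007,"dy":0,"dz":0.0007,"rx":0,"ry":0,"rz":0,"hand":0},{"dx":0,"dy":0,"dz":0,"rx":0,"ry":0,"rz":0,"hand":0}]'
python3 -m pendant '[{"dx":0.0007,"dy":0,"dz":0.0007,"rx":0,"ry":0,"rz":0,"hand":0},{"dx":0,"dy":0,"dz":0,"rx":0,"ry":0,"rz":0,"hand":0}]'; python3 -m pendant '[{"dx":0.0007,"dy":0,"dz":0.0007,"rx":0,"ry":0,"rz":0,"hand":0},{"dx":0,"dy":0,"dz":0,"rx":0,"ry":0,"rz":0,"hand":0}]'
python3 - <<'E'
from h import *
s=manip.get_state();T=tpose(s);print((T@[0,0,GO,1]).round(4),s['contact_force'],s['moment'])
E
```

```text
clock: 13.98
position: [0.5484, -0.1562, 0.1707]
ee_rot: [0.27, 0.654, 0.653, -0.27]
contact_force: [0.0, -0.1, -1.7]
width: 0.011
gripper_force: 78.0
clock: 14.15
position: [0.5486, -0.1563, 0.1704]
ee_rot: [0.271, 0.654, 0.653, -0.27]
contact_force: [-0.2, 0.8, 1.7]
width: 0.0108
gripper_force: 78.5
clock: 14.32
position: [0.5486, -0.1564, 0.1704]
ee_rot: [0.271, 0.654, 0.653, -0.27]
contact_force: [-1.5, 3.4, 6.1]
width: 0.011
gripper_force: 79.4
[ 0.5486 -0.1432  0.1836  1.    ] [-1.53903403  3.44868132  6.14827162] [ 0.10236228  0.29784906 -0.23576788]
```

```bash
python3 -m pendant '[{"dx":0.0005,"dy":0,"dz":0.0005,"rx":0,"ry":0,"rz":0,"hand":0},{"dx":0,"dy":0,"dz":0,"rx":0,"ry":0,"rz":0,"hand":0},{"dx":0,"dy":0,"dz":0,"rx":0,"ry":0,"rz":0,"hand":0}]'
python3 - <<'E'
from h import *
s=manip.get_state();T=tpose(s);print((T@[0,0,GO,1]).round(4),s['contact_force'],s['moment'])
S=manip.get_image("scene");w=manip.get_image("wrist")
k=lambda f,x,y,W,H,k: cv2.resize(f[y:y+H,x:x+W,::-1],(W*k,H*k),interpolation=cv2.INTER_CUBIC)
o=np.hstack([k(S["frame"],155,240,40,60,10),k(w["frame"],216,120,80,120,5)])
cv2.imwrite("pics/m4.png",(np.clip(o/255,0,1)**.6*255).astype(np.uint8))
E
```

```text
clock: 14.57
position: [0.5486, -0.1564, 0.1704]
ee_rot: [0.272, 0.654, 0.652, -0.27]
contact_force: [-2.4, 5.2, 9.9]
width: 0.0107
gripper_force: 79.8
[ 0.5486 -0.1432  0.1836  1.    ] [-2.36757489  5.22211156  9.878937  ] [ 0.01232172  0.40615136 -0.27097056]
```

View pics/m4.png

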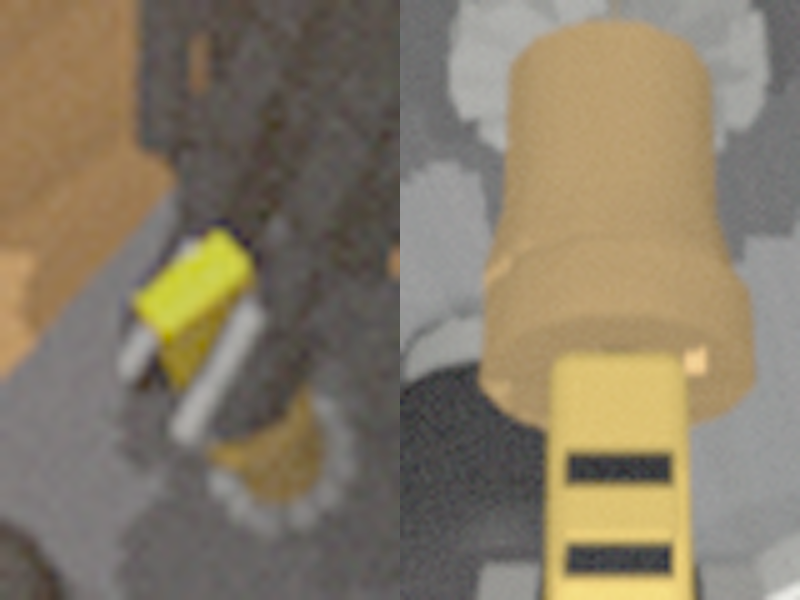

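The wrist crop shows the collar flush on the tube's flare at about (615,250), no gap visible, with about 11 N of push. It is seated, so I'll draw it straight out.

```bash
python3 -m pendant '[{"dx":-0.0015,"dy":0,"dz":-0.0015,"rx":0,"ry":0,"rz":0,"hand":0},{"dx":-0.004,"dy":0,"dz":-0.004,"rx":0,"ry":0,"rz":0,"hand":0},{"dx":-0.007,"dy":0,"dz":-0.007,"rx":0,"ry":0,"rz":0,"hand":0},{"dx":-0.007,"dy":0,"dz":-0.007,"rx":0,"ry":0,"rz":0,"hand":0},{"dx":-0.007,"dy":0,"dz":-0.007,"rx":0,"ry":0,"rz":0,"hand":0},{"dx":-0.007,"dy":0,"dz":-0.007,"rx":0,"ry":0,"rz":0,"hand":0}]'
python3 -m pendant '[{"dx":-0.01,"dy":0,"dz":-0.01,"rx":0,"ry":0,"rz":0,"hand":0},{"dx":-0.01,"dy":0,"dz":-0.01,"rx":0,"ry":0,"rz":0,"hand":0},{"dx":-0.01,"dy":0,"dz":-0.01,"rx":0,"ry":0,"rz":0,"hand":0},{"dx":-0.01,"dy":0,"dz":-0.01,"rx":0,"ry":0,"rz":0,"hand":0},{"dx":-0.01,"dy":0,"dz":-0.01,"rx":0,"ry":0,"rz":0,"hand":0},{"dx":-0.012,"dy":0,"dz":-0.012,"rx":0,"ry":0,"rz":0,"hand":0},{"dx":-0.012,"dy":0,"dz":-0.012,"rx":0,"ry":0,"rz":0,"hand":0},{"dx":-0.012,"dy":0,"dz":-0.012,"rx":0,"ry":0,"rz":0,"hand":0},{"dx":0,"dy":0,"dz":0,"rx":0,"ry":0,"rz":0,"hand":0},{"dx":0,"dy":0,"dz":0,"rx":0,"ry":0,"rz":0,"hand":0}]'
python3 - <<'E'
from h import *
s=manip.get_state();T0=tpose(s);print((T0@[0,0,GO,1]).round(4),s['contact_force'],s["qpos"].round(2))
zv=np.array([0,-.7071,-.7071]);zt=np.array([.0113,.7071,-.7071]);yt=[1,-.016,0]
A=target([.54,.03,.36],zv,[1,0,0])
plan(T0,A,10)
B=target([.5294,.165,.30],zt,yt); plan(A,B,20)
E
```

```text
clock: 15.17
position: [0.5486, -0.1564, 0.2168]
ee_rot: [0.271, 0.654, 0.653, -0.27]
contact_force: [0.6, -0.1, -0.7]
width: 0.0108
gripper_force: 78.1
clock: 16.0
position: [0.5486, -0.1563, 0.3383]
ee_rot: [0.271, 0.654, 0.653, -0.269]
contact_force: [-0.4, -0.0, -1.3]
width: 0.0109
gripper_force: 78.1
[ 0.5485 -0.1431  0.3515  1.    ] [-0.42205348 -0.01996016 -1.30291836] [ 0.06  0.25  1.54 -0.79  1.45  0.2 ]
row x10 d [ 0.0117 -0.0009 -0.0128] r [ 0.01 -0.01 -0.02]
via [ 0.548 -0.139  0.339] [ 0.547 -0.122  0.34 ] [ 0.546 -0.104  0.341] [ 0.545 -0.087  0.342] [ 0.544 -0.07   0.343] [ 0.543 -0.052  0.343] [ 0.543 -0.035  0.344] [ 0.542 -0.018  0.345] [ 0.541 -0.001  0.346] [0.54  0.017 0.347]
row x20 d [ 0.0091 -0.0006  0.003 ] r [0.   4.5  0.05]
via [0.539 0.021 0.338] [0.538 0.038 0.315] [0.536 0.06  0.296] [0.534 0.085 0.283] [0.533 0.113 0.277] [0.531 0.142 0.277] [0.53  0.169 0.283]
```

```bash
python3 -m pendant '[{"dx":0.0117,"dy":-0.0009,"dz":-0.0128,"rx":0,"ry":0,"rz":0,"hand":0},{"dx":0.0117,"dy":-0.0009,"dz":-0.0128,"rx":0,"ry":0,"rz":0,"hand":0},{"dx":0.0117,"dy":-0.0009,"dz":-0.0128,"rx":0,"ry":0,"rz":0,"hand":0},{"dx":0.0117,"dy":-0.0009,"dz":-0.0128,"rx":0,"ry":0,"rz":0,"hand":0},{"dx":0.0117,"dy":-0.0009,"dz":-0.0128,"rx":0,"ry":0,"rz":0,"hand":0},{"dx":0.0117,"dy":-0.0009,"dz":-0.0128,"rx":0,"ry":0,"rz":0,"hand":0},{"dx":0.0117,"dy":-0.0009,"dz":-0.0128,"rx":0,"ry":0,"rz":0,"hand":0},{"dx":0.0117,"dy":-0.0009,"dz":-0.0128,"rx":0,"ry":0,"rz":0,"hand":0},{"dx":0.0117,"dy":-0.0009,"dz":-0.0128,"rx":0,"ry":0,"rz":0,"hand":0},{"dx":0.0117,"dy":-0.0009,"dz":-0.0128,"rx":0,"ry":0,"rz":0,"hand":0},{"dx":0,"dy":0,"dz":0,"rx":0,"ry":0,"rz":0,"hand":0},{"dx":0,"dy":0,"dz":0,"rx":0,"ry":0,"rz":0,"hand":0}]'
python3 - <<'E'
from h import *
s=manip.get_state();T0=tpose(s);print((T0@[0,0,GO,1]).round(4))
zt=np.array([.0113,.7071,-.7071]);yt=[1,-.016,0]
plan(T0,target([.530,.12,.30],zt,yt),20)
E
```

```text
clock: 17.0
position: [0.5394, 0.0174, 0.3439]
ee_rot: [0.27, 0.653, 0.654, -0.271]
contact_force: [0.7, -0.7, -1.3]
width: 0.0112
gripper_force: 78.1
[0.5394 0.0306 0.3571 1.    ]
row x20 d [ 0.0065 -0.0005  0.0029] r [-0.    4.5   0.05]
via [0.539 0.02  0.337] [0.537 0.031 0.319] [0.536 0.045 0.303] [0.534 0.063 0.291] [0.533 0.084 0.284] [0.532 0.105 0.282] [0.531 0.126 0.285]
```

```bash
python3 -m pendant '[{"dx":0.0065,"dy":-0.0005,"dz":0.0029,"rx":0,"ry":4.5,"rz":0.05,"hand":0},{"dx":0.0065,"dy":-0.0005,"dz":0.0029,"rx":0,"ry":4.5,"rz":0.05,"hand":0},{"dx":0.0065,"dy":-0.0005,"dz":0.0029,"rx":0,"ry":4.5,"rz":0.05,"hand":0},{"dx":0.0065,"dy":-0.0005,"dz":0.0029,"rx":0,"ry":4.5,"rz":0.05,"hand":0},{"dx":0.0065,"dy":-0.0005,"dz":0.0029,"rx":0,"ry":4.5,"rz":0.05,"hand":0},{"dx":0.0065,"dy":-0.0005,"dz":0.0029,"rx":0,"ry":4.5,"rz":0.05,"hand":0},{"dx":0.0065,"dy":-0.0005,"dz":0.0029,"rx":0,"ry":4.5,"rz":0.05,"hand":0},{"dx":0.0065,"dy":-0.0005,"dz":0.0029,"rx":0,"ry":4.5,"rz":0.05,"hand":0},{"dx":0.0065,"dy":-0.0005,"dz":0.0029,"rx":0,"ry":4.5,"rz":0.05,"hand":0},{"dx":0.0065,"dy":-0.0005,"dz":0.0029,"rx":0,"ry":4.5,"rz":0.05,"hand":0}]'
python3 -m pendant '[{"dx":0.0065,"dy":-0.0005,"dz":0.0029,"rx":0,"ry":4.5,"rz":0.05,"hand":0},{"dx":0.0065,"dy":-0.0005,"dz":0.0029,"rx":0,"ry":4.5,"rz":0.05,"hand":0},{"dx":0.0065,"dy":-0.0005,"dz":0.0029,"rx":0,"ry":4.5,"rz":0.05,"hand":0},{"dx":0.0065,"dy":-0.0005,"dz":0.0029,"rx":0,"ry":4.5,"rz":0.05,"hand":0},{"dx":0.0065,"dy":-0.0005,"dz":0.0029,"rx":0,"ry":4.5,"rz":0.05,"hand":0},{"dx":0.0065,"dy":-0.0005,"dz":0.0029,"rx":0,"ry":4.5,"rz":0.05,"hand":0},{"dx":0.0065,"dy":-0.0005,"dz":0.0029,"rx":0,"ry":4.5,"rz":0.05,"hand":0},{"dx":0.0065,"dy":-0.0005,"dz":0.0029,"rx":0,"ry":4.5,"rz":0.05,"hand":0},{"dx":0.0065,"dy":-0.0005,"dz":0.0029,"rx":0,"ry":4.5,"rz":0.05,"hand":0},{"dx":0.0065,"dy":-0.0005,"dz":0.0029,"rx":0,"ry":4.5,"rz":0.05,"hand":0},{"dx":0,"dy":0,"dz":0,"rx":0,"ry":0,"rz":0,"hand":0},{"dx":0,"dy":0,"dz":0,"rx":0,"ry":0,"rz":0,"hand":0}]'
python3 - <<'E'
from h import *
s=manip.get_state();T0=tpose(s);print((T0@[0,0,GO,1]).round(4))
zt=np.array([.0113,.7071,-.7071]);yt=[1,-.016,0]
plan(T0,target([.530,.12,.105],zt,yt),10)
E
```

```text
clock: 17.83
position: [0.5342, 0.0614, 0.2926]
ee_rot: [0.0, 0.711, 0.703, 0.003]
contact_force: [0.5, -0.4, -1.3]
width: 0.011
gripper_force: 78.1
clock: 18.83
position: [0.5303, 0.1303, 0.287]
ee_rot: [-0.268, 0.66, 0.647, 0.272]
contact_force: [1.4, -0.2, -2.2]
width: 0.0112
gripper_force: 78.0
[0.5301 0.1171 0.3003 1.    ]
row x10 d [-0.0136  0.      0.014 ] r [ 0.    0.   -0.02]
via [0.53  0.131 0.268] [0.53  0.131 0.248] [0.53  0.131 0.228] [0.53  0.131 0.209] [0.53  0.132 0.189] [0.53  0.132 0.17 ] [0.53  0.132 0.15 ] [0.53  0.133 0.131] [0.53  0.133 0.111] [0.53  0.133 0.092]
```

```bash
python3 -m pendant '[{"dx":-0.0136,"dy":0,"dz":0.014,"rx":0,"ry":0,"rz":0,"hand":0},{"dx":-0.0136,"dy":0,"dz":0.014,"rx":0,"ry":0,"rz":0,"hand":0},{"dx":-0.0136,"dy":0,"dz":0.014,"rx":0,"ry":0,"rz":0,"hand":0},{"dx":-0.0136,"dy":0,"dz":0.014,"rx":0,"ry":0,"rz":0,"hand":0},{"dx":-0.0136,"dy":0,"dz":0.014,"rx":0,"ry":0,"rz":0,"hand":0},{"dx":-0.0136,"dy":0,"dz":0.014,"rx":0,"ry":0,"rz":0,"hand":0},{"dx":-0.0136,"dy":0,"dz":0.014,"rx":0,"ry":0,"rz":0,"hand":0},{"dx":-0.0136,"dy":0,"dz":0.014,"rx":0,"ry":0,"rz":0,"hand":0},{"dx":-0.0136,"dy":0,"dz":0.014,"rx":0,"ry":0,"rz":0,"hand":0},{"dx":-0.0136,"dy":0,"dz":0.014,"rx":0,"ry":0,"rz":0,"hand":0},{"dx":0,"dy":0,"dz":0,"rx":0,"ry":0,"rz":0,"hand":0},{"dx":0,"dy":0,"dz":0,"rx":0,"ry":0,"rz":0,"hand":0}]'
python3 - <<'E'
from h import *
s=manip.get_state();T0=tpose(s);print((T0@[0,0,GO,1]).round(4))
S=manip.get_image("scene");t=manip.get_image("top");w=manip.get_image("wrist")
D=T0@dip([1.2,-.5,0]); print("axis",D[:3,0].round(3))
for x,z in [(0,0),(82,2),(99.5,2),(110,0)]:
    P=(D@[x/1e3,0,z/1e3,1])[:3]; print(x,P.round(4),"scene",((proj(S,P)-[245,160]+.5)*5).round(),"top",((proj(t,P)-[170,130]+.5)*5+[400,0]).round(),"wrist",(proj(w,P,T0)*1.5625).round())
k=lambda f,x,y,W,H,k: cv2.resize(f[y:y+H,x:x+W,::-1],(W*k,H*k),interpolation=cv2.INTER_CUBIC)
out=np.zeros((600,800,3),np.uint8)
out[:300,:400]=k(S["frame"],245,160,80,60,5); out[:300,400:]=k(t["frame"],170,130,80,60,5)
out[300:,:400]=cv2.resize(w["frame"][:,:,::-1],(400,300)); out[300:,400:]=cv2.resize(S["frame"][:,:,::-1],(400,300),interpolation=cv2.INTER_AREA)
cv2.imwrite("pics/f1.png",out)
E
```

```text
clock: 19.83
position: [0.531, 0.1351, 0.0935]
ee_rot: [-0.269, 0.658, 0.648, 0.273]
contact_force: [0.5, 0.0, -0.5]
width: 0.0113
gripper_force: 78.0
[0.5308 0.1219 0.1067 1.    ]
axis [0.016 1.    0.001]
0 [0.5315 0.1641 0.1062] scene [144. 217.] top [774. 135.] wrist [407. 288.]
82 [0.5328 0.2461 0.1083] scene [250. 128.] top [609. 137.] wrist [407.  94.]
99.5 [0.5331 0.2636 0.1083] scene [272. 110.] top [574. 138.] wrist [407.  62.]
110 [0.5332 0.2741 0.1063] scene [285. 102.] top [554. 139.] wrist [407.  49.]
```

View pics/f1.png

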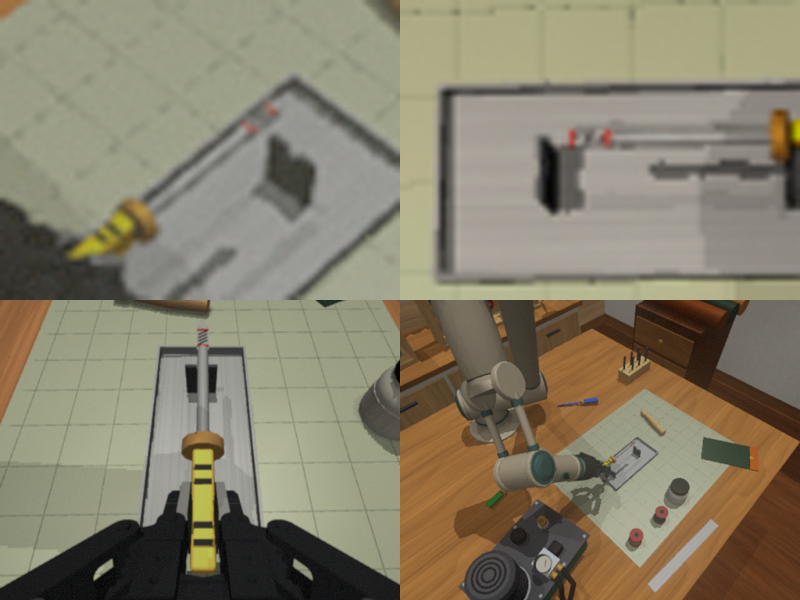

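The final picture shows the marked face up. The red lines are at (269,108)/(250,127) in the scene crop and (574,138)/(606,138) in the top crop, within about half a pixel of a level stick at 106 mm. The tip is over the tray and the bystanders are in place. I'll let it settle and hand in.

```bash
python3 -m pendant '[{"dx":0,"dy":0,"dz":0,"rx":0,"ry":0,"rz":0,"hand":0},{"dx":0,"dy":0,"dz":0,"rx":0,"ry":0,"rz":0,"hand":0},{"dx":0,"dy":0,"dz":0,"rx":0,"ry":0,"rz":0,"hand":0},{"dx":0,"dy":0,"dz":0,"rx":0,"ry":0,"rz":0,"hand":0}]' && python3 -c "
from rig import manip
print(manip.sign_off())"
```

```text
clock: 20.32
position: [0.5312, 0.1349, 0.0938]
ee_rot: [-0.268, 0.658, 0.648, 0.274]
contact_force: [-0.1, -1.1, -0.4]
width: 0.0115
gripper_force: 78.0
the job is handed in; nothing more can be done
None
```

The job is handed in at 20.3 s: the dipstick went down the tube until its collar sat on the mouth (about 11 N of push), was drawn right out, and is held still by its handle, level and marked face up, tip over the tray at 106 mm above the bench; the spools, jar and burnisher were not touched.

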